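Load the test-bar magazine

ROBOT

A 7-joint arm with a two-finger parallel gripper is mounted at the origin on the work surface. World frame = base frame: x ahead of the robot, y to its left, z up, the work surface at z = 0. Lengths are in m, angles in rad, forces in N, time in s.
With the tool pointing down it reaches from about 0.4 to 0.875 m from the base axis. Payload 6.5 kg.
Tool frame: the origin (TCP) lies on the mounting face of the last link; the fingertips stand 166 mm ahead of it and the grasp point (between the pads) lies 147 mm ahead of it; z points along the fingers, y is the direction in which the jaws open and shut (so a half turn about z gives the same grasp; the last joint's range is limited). The gripper opens to 88 mm and grips with 3 to 60 N. Pads are 18 mm wide; open, the fingers measure 123 mm over their backs; the gripper's body (75 mm by 187 mm) begins 45 mm behind the grasp point.
Start: joints at [-1.255, 0.536, -0.004, 1.538, 0.003, 1.067, -0.071], TCP at [0.242, 0.603, 0.405] pointing down, gripper open.
Joint ranges: [-2.7, 2.7], [-0.37, 2.16], [-1.27, 1.26], [0.24, 2.4], [-1.31, 4.45], [0.19, 1.91], [-2.76, 2.76]. Speed limits (rad/s): [2.39, 2.39, 3.14, 3.14, 3.14, 3.14, 3.14].

INTERFACE

Orientations are given as a unit quaternion [x, y, z, w].
In Python, from bench import status, imaging, order gives the robot as it stands.
- The arm moves only by the tool apply_moves, never from a script. Its argument "targets" is a list of rows, each an object with "linear": the shift along the tool's x, y, z in units of 25 mm (1.0 is 25 mm), a list of three; "turn": the turn, a rotation vector about the tool's x, y, z in units of 8 degrees (1.0 is 8 degrees), a list of three. A call has 1 to 20 rows; each row shifts and turns the pose as measured when the row begins, along the tool's axes as they then stand; what a row does not reach is not made up. A row lasts 1/8 s, in which the tool goes at most 62.5 mm and 10.7 degrees, less where a joint would pass 70% of its speed; a pose out of reach is approached as far as the arm can. A call is refused whole if a number of a shift passes 1 or a number of a turn 1, either way. A call with a gripper value outside its range is refused whole. "grip" is the finger opening in mm, from 0 to 88.1, set as the call begins (left out, the last holds). The fingers move at their own pace and stop on an object; "force" is the grip in N (left out, the last holds). Time passes only in rows, so rows that do not move let the fingers close. It gives the time, the measured TCP pose, the force and the opening at its end, in the units of the state.
- status.get_state(): the state, without advancing time (a new reading comes with each control period).
- imaging.grab_frame(name): name is "scene" or "top"; returns the picture (400x640x3 uint8, blue, green, red); there is no depth.
- imaging.calibration(name): a dict with "K" (3x3 intrinsics, pixels), "k1" (the pictures are not rectified: a ray, as slopes to the right and down, at radius r is drawn at 1 + k1 r^2 times it, then the intrinsics apply), "R" (3x3) and "t" (3): a world point X has camera coordinates R X + t. Camera axes: x right, y down, z forward; pixel columns grow to the right and rows downward; lengths in m; the calibration is good to about 2 mm. A picture is of the moment at which its call begins. calibration takes no time and is no camera call.
- order.hand_in(): hands the job in, once; it reports no verdict.
Trained networks look in the newest picture that a camera, given by its name, has taken for a name from the list of things; names that differ only in an ending like _2 or _b are one class to them, and where a whole thing is asked for, a point or a joint stands for the part that bears it (a point fixed in the world has none). Each returns a list of dicts, best first, with "score" (0 to 1); they miss things now and then, are a little off and sometimes report something else, mostly with a low value. They report only what shows in the picture. A call takes as long as a camera call. They do not tell look-alikes from the thing itself.
- imaging.silhouettes(name, camera): "region" (400x640 bool, what is visible of it) and "box" ([left, top, width, height] as shares, 0 to 1, of the picture: columns of its width, rows of its height, round what is visible of it).
- imaging.landmark_of(name, camera): "position" ([row, column] as shares, 0 to 1, of the picture: columns of its width, rows of its height: a listed point, or the origin of a listed thing).
The state is a dict: "time": time; "q": joint angles; "joint_velocities": joint speeds; "joint_torque": joint torques, N m; "tool_pos": TCP position; "tcp_rot": TCP orientation; "force": force on the tool from outside, world axes, zero at the start; "moment": the same for the moment, N m; "gripper_width": finger opening in m.
Only numpy, scipy, OpenCV 4.12 (cv2) and the standard library are available. Lean on these libraries where they do the work, as an engineer would, in place of code of your own. Each camera call takes 0.05 s, during which the arm holds its last target.

TASK

Load the two fired clay test bars, one after the other, lying flat into the spring-loaded magazine: lay each bar lengthwise over the mouth and press it straight down until both steel lips have snapped back over its top, then let go. Both bars must stay held down beneath the lips; of the clay pieces on the board, the short one and the wide one do not belong in the magazine.

Things in the scene. Friction and masses are not known exactly. Their poses are not given: they have to be found in the camera images.
- bar_a_center (a point): Centre of one of the two test bars: a plain buff fired-clay block 110 x 36 x 24 mm (x, y, z), about 170 g, lying flat on the 12 mm thick wooden board, centre 12 mm above the board; x along its length, z up. Grasp it across its 36 mm width, at mid-length. Two bystanders of the same clay and thickness lie there too, one only 66 mm long, one 62 mm wide.
- bar_b_center (a point): Centre of the other test bar, the same in shape, size and axes. The magazine has room for both: below the lips a black plate on a spring (4 to 8 N) gives way by up to 60 mm and pushes the loaded bars up against the lips; the second bar pushes the first one deeper.
- mouth (a point): Mid-mouth of the upright aluminium magazine, level with the lips' undersides, 80 mm above the table; x along its length, as the bars lie, z up. Well 118 x 44 mm inside. Its side walls stand at the ends only (over 35 mm from the middle) and flare out, to 25 mm above this point; the middle 70 mm is open at both sides down to the base, so fingers holding a bar at mid-length can go down with it.
- lip_tip (a point): Inner edge, at the underside, of the steel lip at one end of the mouth; its twin faces it. Each stands 13 mm into the well; flat below, its top slopes up outward at 50 degrees to 22 mm above this point. A centred bar first rests on the slopes, underside 12 mm above; 10 to 20 N pushes it down. The lips snap back once the bar's top is below this point: go 4 to 8 mm further, then let go.
There are look-alikes about, which are no part of the job. What is shaped like the part that bears bar_a_center but green or red is not meant. Leave any green or purple look-alike of the part that bears bar_b_center alone.

How it is judged:
On the way:
1. one of the two test bars lies flat beneath the lips of the magazine (((z of bar_a_center in the frame of mouth below -0.009 m and horizontal distance between bar_a_center and mouth below 0.015 m and angle between the z axis of bar_a_center and the z axis of mouth, either way round below 0.12 rad) or (z of bar_b_center in the frame of mouth below -0.009 m and horizontal distance between bar_b_center and mouth below 0.015 m and angle between the z axis of bar_b_center and the z axis of mouth, either way round below 0.12 rad))), for 0.2 s.
At the end, for the whole second after the job is handed in: Both test bars lie flat in the magazine (within about 7 degrees), beneath the lips: each bar's centre is at least 9 mm below the mouth point and within 15 mm of it horizontally, and stays so with nothing touching them but the magazine (z of each of bar_a_center, bar_b_center in the frame of mouth below -0.009 m and horizontal distance between each of bar_a_center, bar_b_center and mouth below 0.015 m and angle between the z axis of each of bar_a_center, bar_b_center and the z axis of mouth, either way round below 0.12 rad).
It also fails if it takes over 61 s, if anything falls off the work surface, if the arm or the gripper's body presses on something with over 40 N, if the wrist force passes 120 N, or if a joint passes its speed limit or range.

## Working session

There is one attempt and no reset: what is moved stays moved. The work goes in short steps, Python scripts to look and compute and a tool call to move; the robot and the scene stay as the last step left them, time stands still between calls to the robot, and variables do not carry over. Pictures are saved under pics/ and viewed, and the job is handed in when it is done.

Besides the shell and the picture viewer there is one more tool, called after "Emit:" as a command line: name --argument value ..., lists and objects as JSON in quotes. apply_moves: Moves the arm, as the interface text tells. Its arguments: {"type":"object","properties":{"targets":{"type":"array","items":{"type":"object","properties":{"linear":{"type":"array","items":{"type":"number"}},"turn":{"type":"array","items":{"type":"number"}}}}},"grip":{"type":"number"},"force":{"type":"number"}},"required":["targets"]}

```bash
mkdir -p pics; ls
python3 - <<'E'
from bench import status, imaging
import cv2
print(status.get_state())
for n in("scene","top"):
    im=imaging.grab_frame(n); cv2.imwrite(f"pics/{n}0.png",im)
    print(n,imaging.calibration(n))
E
```

```text
pics
{'time': 0.0, 'q': array([-1.25518263,  0.53717925, -0.00443668,  1.53883316,  0.00261468,
        1.06729051, -0.07119368]), 'joint_velocities': array([-0.00022442, -0.00030433, -0.00099747, -0.00231041, -0.00118831,
        0.00034759,  0.0019805 ]), 'joint_torque': array([ 2.07437056e-04, -5.70989907e+01,  9.90890376e-01, -2.51600629e+01,
       -5.62613597e-02,  1.80079427e-02,  1.82116778e-04]), 'tool_pos': array([0.24207382, 0.60290219, 0.40384596]), 'tcp_rot': array([ 1.89708238e-01,  9.81840139e-01, -8.47220421e-04, -9.29475467e-05]), 'force': array([-0.32695149, -0.1904848 ,  0.28875535]), 'moment': array([-0.01053833,  0.02586583,  0.01729854]), 'gripper_width': 0.08832590154656808}
scene {'K': array([[363.81558669,   0.        , 319.7050566 ],
       [  0.        , 363.81558669, 200.91530793],
       [  0.        ,   0.        ,   1.        ]]), 'k1': -0.012250200531205969, 'R': array([[-0.55154364,  0.83410299, -0.00847428],
       [ 0.69155242,  0.45155535, -0.56378455],
       [-0.46642777, -0.31681219, -0.82587842]]), 't': array([ 0.17897716, -0.31773504,  1.35543894])}
top {'K': array([[520.31328355,   0.        , 312.85673055],
       [  0.        , 520.31328355, 191.05409038],
       [  0.        ,   0.        ,   1.        ]]), 'k1': -0.10843779429835684, 'R': array([[ 0.02829597, -0.99951567,  0.01295202],
       [-0.99504319, -0.02940037, -0.09499824],
       [ 0.09533303, -0.01019975, -0.99539318]]), 't': array([0.08829164, 0.42705949, 1.18040999])}
```

View pics/scene0.png

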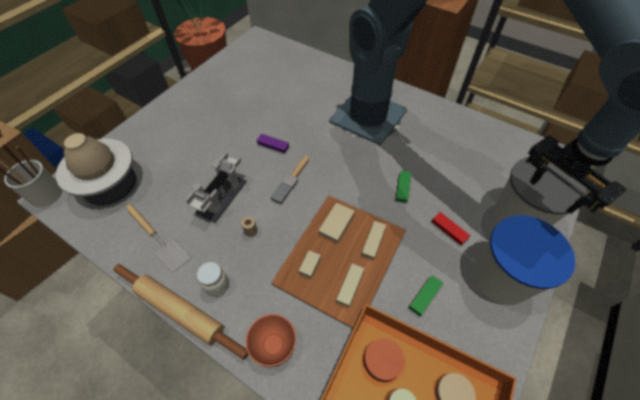

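View pics/top0.png

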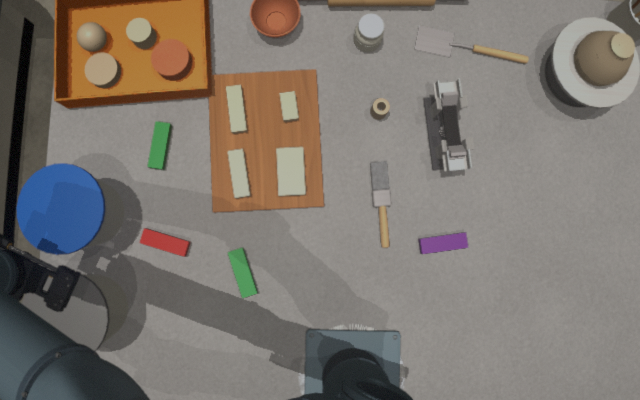

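The top picture shows a board with four pieces: slim bars at (236,108) and (238,173), the short piece at (289,106) and the wide one at (290,171). The magazine is at about (449,126). In the scene picture the slim bars are at (374,239) and (350,284), and the magazine is at (217,187). The green, red and purple blocks are look-alikes.

```bash
cat > h.py <<'E'
import numpy as np, cv2
from bench import status, imaging
def cal(n):
    c=imaging.calibration(n); return c['K'],c['k1'],c['R'],c['t']
def ray(n,uv):
    K,k1,R,t=cal(n)
    d=np.linalg.inv(K)@[uv[0],uv[1],1.]
    s=d[:2]; p=s.copy()
    for _ in range(30): p=s/(1+k1*(p@p))
    v=R.T@np.r_[p,1]; o=-R.T@t
    return o,v/np.linalg.norm(v)
def atz(n,uv,z):
    o,v=ray(n,uv); return o+v*(z-o[2])/v[2]
def proj(n,X):
    K,k1,R,t=cal(n); c=R@np.asarray(X)+t; p=c[:2]/c[2]; p=p*(1+k1*(p@p))
    return (K@np.r_[p,1])[:2]
def tri(a,b):
    o1,v1=ray(*a);o2,v2=ray(*b)
    s=np.linalg.lstsq(np.c_[v1,-v2],o2-o1,rcond=None)[0]
    p,q=o1+s[0]*v1,o2+s[1]*v2
    return (p+q)/2,np.linalg.norm(p-q)
E
python3 - <<'E'
from h import *
import pickle
out={}
for n in("top","scene"):
    imaging.grab_frame(n)
    for k in("bar_a_center","mouth","lip_tip"):
        L=imaging.landmark_of(k,n); out[n,k]=L
        print(n,k,[(round(d['score'],2),np.round([d['position'][1]*640,d['position'][0]*400],1).tolist()) for d in L])
    S=imaging.silhouettes("bar_a_center",n); out[n,'sil']=S
    for d in S:
        m=d['region'].astype(np.uint8); c,_=cv2.findContours(m,0,2); c=max(c,key=cv2.contourArea)
        print(n,'sil',round(d['score'],2),m.sum(),cv2.minAreaRect(c))
pickle.dump(out,open('o.pkl','wb'))
a=cv2.imread('pics/top0.png')
cv2.imwrite('pics/topmag.png',cv2.resize(a[70:185,400:500],None,fx=5,fy=5,interpolation=2))
cv2.imwrite('pics/topbd.png',cv2.resize(a[60:220,200:335],None,fx=3.7,fy=3.7,interpolation=2))
a=cv2.imread('pics/scene0.png')
cv2.imwrite('pics/scmag.png',cv2.resize(a[140:230,170:260],None,fx=6,fy=6,interpolation=2))
E
```

```text
top bar_a_center [(0.89, [242.0, 272.7]), (0.86, [235.8, 110.2]), (0.75, [165.4, 241.2])]
top mouth [(0.68, [451.3, 126.1])]
top lip_tip []
top sil 0.96 813 ((242.4925079345703, 272.0478515625), (49.68207931518555, 16.849458694458008), 72.34988403320312)
top sil 0.89 815 ((236.37940979003906, 108.66764831542969), (48.94569778442383, 17.355655670166016), 84.0938491821289)
top sil 0.84 802 ((164.66746520996094, 241.48223876953125), (48.652191162109375, 17.38318634033203), 16.557071685791016)
top sil 0.46 748 ((239.00001525878906, 173.5), (48.50752258300781, 16.263456344604492), 81.8698959350586)
scene bar_a_center [(0.95, [451.4, 227.8]), (0.94, [351.9, 283.1]), (0.92, [408.9, 184.6])]
scene mouth [(0.96, [215.7, 185.1]), (0.2, [350.0, 285.0])]
scene lip_tip [(0.46, [203.4, 191.7])]
scene sil 0.85 605 ((450.0884704589844, 228.03823852539062), (40.93279266357422, 15.279706954956055), 37.405357360839844)
scene sil 0.81 381 ((402.9099426269531, 186.1300048828125), (12.586502075195312, 31.39554214477539), 8.130102157592773)
scene sil 0.64 582 ((349.82098388671875, 284.2204284667969), (14.305314064025879, 41.44733428955078), 22.380136489868164)
```

```bash
ls pics
```

```text
scene0.png
scmag.png
top0.png
topbd.png
topmag.png
```

View pics/topmag.png

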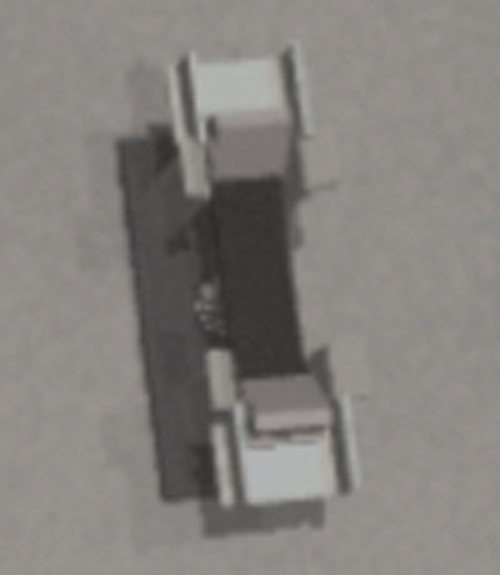

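View pics/scmag.png

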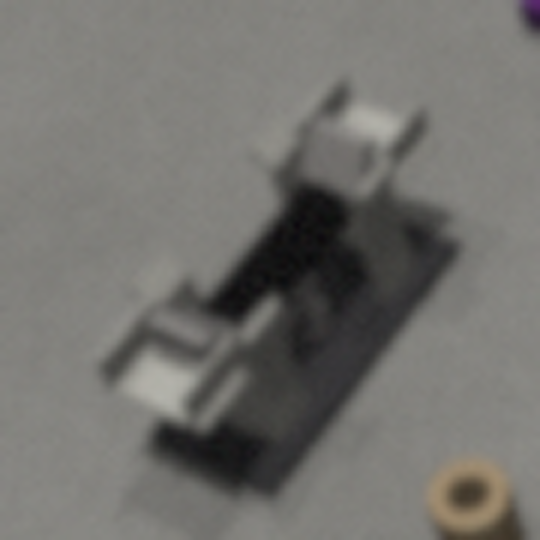

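View pics/topbd.png

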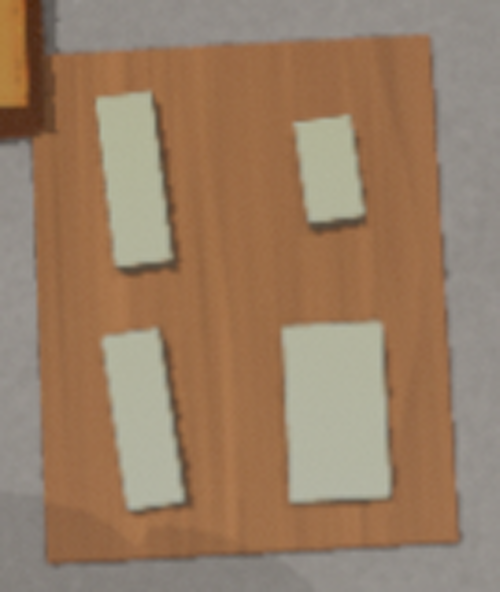

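Run:
```python
from h import *
np.set_printoptions(precision=4,suppress=True)
A=atz('top',(449.8,105.8),.08);B=atz('top',(456.1,145),.08)
print('lips',A,B,np.linalg.norm(A-B),(A+B)/2,np.degrees(np.arctan2(*(A-B)[[1,0]])))
print('net top',atz('top',(451.3,126.1),.08),'scene',atz('scene',(215.7,185.1),.08),'tri',tri(('top',(451.3,126.1)),('scene',(215.7,185.1))))
print('tri mid',tri(('top',(452.95,125.4)),('scene',(215.7,185.1))))
# bars top-face corners from crop
def f(P): return [(200+x/3.7,60+y/3.7) for x,y in P]
for nm,P in {'b1':[(96,97),(150,91),(174,262),(117,268)],'b2':[(102,335),(157,328),(186,502),(128,510)]}.items():
    W=np.array([atz('top',p,.036) for p in f(P)]); print(nm,W.mean(0),np.linalg.norm(W-np.roll(W,-1,0),axis=1))
    v=(W[0]+W[1]-W[2]-W[3])/2; print(' ang',np.degrees(np.arctan2(v[1],v[0])),'scene px',proj('scene',W.mean(0)))
    for w in W: print(proj('scene',w))
a=cv2.imread('pics/scene0.png')
cv2.imwrite('pics/scbd.png',cv2.resize(a[190:320,270:410],None,fx=4.2,fy=4.2,interpolation=2))
print([-cal(n)[2].T@cal(n)[3] for n in('top','scene')])
```

```text
lips [ 0.6209 -0.2023  0.08  ] [ 0.5315 -0.2163  0.08  ] 0.09050323181699349 [ 0.5762 -0.2093  0.08  ] 8.879012128900156
net top [ 0.5743 -0.2055  0.08  ] scene [ 0.5853 -0.1968  0.08  ] tri (array([ 0.578 , -0.21  ,  0.0624]), np.float64(0.0010118392108795149))
tri mid (array([ 0.5787, -0.2122,  0.0622]), np.float64(0.004945350986095014))
b1 [0.61   0.2837 0.036 ] [0.0343 0.1113 0.0357 0.111 ]
 ang 10.024550837663883 scene px [349.8538 281.917 ]
[348.2945 303.8663]
[335.9003 298.2149]
[351.0738 261.28  ]
[363.3519 266.5561]
b2 [0.459  0.2713 0.036 ] [0.0344 0.11   0.036  0.1104]
 ang 11.34636434407594 scene px [373.5227 237.0557]
[373.4264 255.8501]
[361.6111 251.1695]
[373.3319 219.3772]
[385.1561 223.6406]
[array([0.3099, 0.1128, 1.2144]), array([0.9507, 0.4236, 0.9418])]
```

View pics/scbd.png

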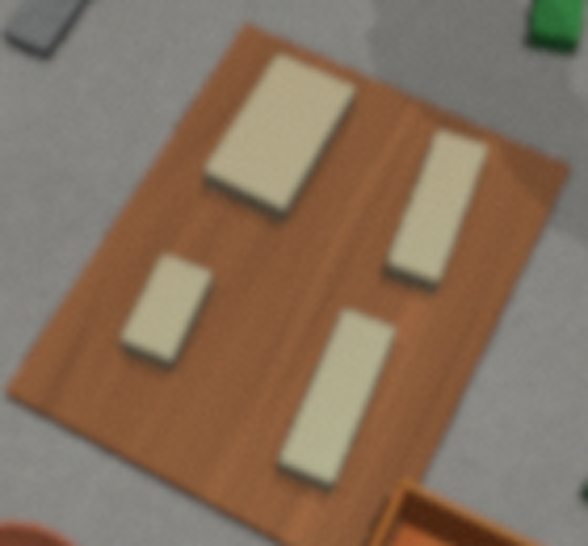

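The lower right piece in the crop (scene 350,284) and the upper right one (scene 374,239) are both long and slim at about 110x36 mm, so they are the test bars. The piece at left middle is short and the one at top left is wide. Next I'll triangulate more carefully.

Run:
```python
from h import *
np.set_printoptions(precision=4,suppress=True)
def f(P,x0,y0,s): return [(x0+(x+.5)/s-.5,y0+(y+.5)/s-.5) for x,y in P]
T={'b1':[(96,97),(150,91),(174,262),(117,268)],'b2':[(102,335),(157,328),(186,502),(128,510)]}
S={'b1':[(332,488),(281,465),(345,308),(395,328)],'b2':[(437,285),(388,265),(437,130),(487,147)]}
for k in T:
    t=f(T[k],200,60,3.7);s=f(S[k],270,190,4.2)
    X=[tri(('top',a),('scene',b)) for a,b in zip(t,s)]
    P=np.array([x[0] for x in X]);print(k,P.mean(0),P[:,2],[round(x[1],4) for x in X])
    Wt=np.array([atz('top',a,.036) for a in t]);Ws=np.array([atz('scene',a,.036) for a in s])
    print(Wt.mean(0),Ws.mean(0))
# board corners top / scene at z=.012, tables
t=f([(32,58),(430,37),(458,540),(48,562)],200,60,3.7)
for p in t: W=atz('top',p,.012);print(W,proj('scene',W))
s=f([(568,168),(250,25),(10,393)],270,190,4.2);print(s)
# magazine: project model into both views
m=np.array([.5762,-.2093,.08]);th=np.radians(8.9)
c=np.array([np.cos(th),np.sin(th),0]);n=np.array([-c[1],c[0],0])
for nm,(X,Y,x0,y0,s,path) in {'top':(100,115,400,70,5,'topm2'),'scene':(90,90,170,140,6,'scm2')}.items():
    a=cv2.imread(f'pics/{nm}0.png')[y0:y0+Y,x0:x0+X]
    a=cv2.resize(a,None,fx=s,fy=s,interpolation=2)
    def q(u,v,w): 
        p=proj(nm,m+c*u+n*v+[0,0,w]);return tuple(int(round((p[i]-(x0,y0)[i]+.5)*s-.5)) for i in(0,1))
    for sg in(1,-1):
        cv2.line(a,q(sg*.046,-.018,0),q(sg*.046,.018,0),(0,0,255),1)
        cv2.line(a,q(sg*.0645,-.018,.022),q(sg*.0645,.018,.022),(0,255,0),1)
        for g in(1,-1):
            cv2.line(a,q(sg*.035,g*.022,0),q(sg*.059,g*.022,0),(255,0,0),1)
            cv2.line(a,q(sg*.035,g*.022,0),q(sg*.035,g*.022,-.08),(255,255,0),1)
    cv2.imwrite(f'pics/{path}.png',a)
```

```text
b1 [0.6119 0.2859 0.0312] [0.0306 0.0299 0.031  0.033 ] [np.float64(0.001), np.float64(0.0017), np.float64(0.0019), np.float64(0.0007)]
[0.6109 0.2846 0.036 ] [0.6133 0.2872 0.036 ]
b2 [0.4603 0.2731 0.0319] [0.0309 0.0312 0.0322 0.0333] [np.float64(0.0006), np.float64(0.001), np.float64(0.0008), np.float64(0.0009)]
[0.4599 0.2722 0.036 ] [0.4622 0.2742 0.036 ]
[0.6954 0.3582 0.012 ] [357.3585 328.2447]
[0.7166 0.1016 0.012 ] [270.847  281.4616]
[0.392  0.0751 0.012 ] [327.7925 194.6886]
[0.3706 0.3314 0.012 ] [405.1249 228.6322]
[(404.8571428571429, 229.61904761904762), (329.1428571428571, 195.57142857142858), (272.0, 283.1904761904762)]
```

View pics/topm2.png

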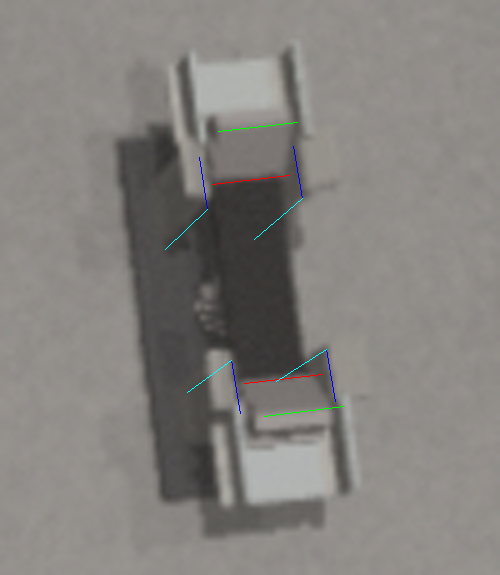

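View pics/scm2.png

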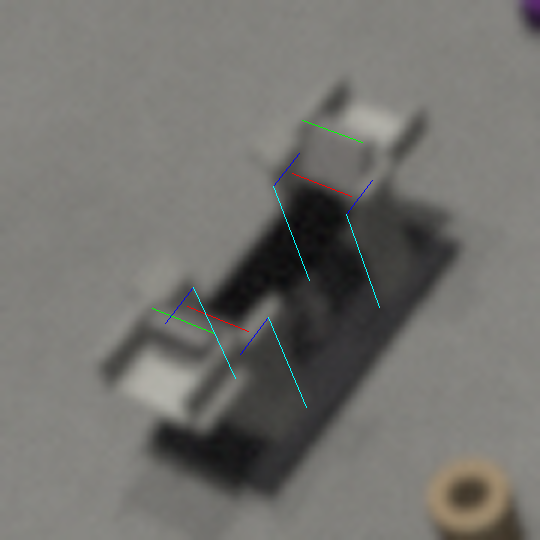

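```bash
python3 - <<'E'
from h import *
np.set_printoptions(precision=4,suppress=True)
T=lambda x,y,z:atz('top',(400+(x+.5)/5-.5,70+(y+.5)/5-.5),z)
S=lambda x,y,z:atz('scene',(170+(x+.5)/6-.5,140+(y+.5)/6-.5),z)
def yaw(a,b): d=a-b; return np.degrees(np.arctan2(d[1],d[0]))
print('base T',yaw(T(118,140,.008),T(163,500,.008)),T(118,140,.008),T(163,500,.008))
print('base S',yaw(S(275,492,.008),S(460,245,.008)),S(275,492,.008),S(460,245,.008))
print('wall outer right T',yaw(T(298,42,.105),T(356,490,.105)))
print('wall outer left T',yaw(T(170,67,.105),T(220,505,.105)))
print('right end flares',T(298,42,.105),T(310,133,.105),T(345,397,.105),T(356,490,.105))
print('left end flares',T(170,67,.105),T(183,140,.105),T(215,425,.105),T(225,505,.105))
print('plate edges',[yaw(T(*a,.075),T(*b,.075)) for a,b in(((216,190),(243,375)),((283,180),(300,370)))])
print('lip back edges', [T(x,y,.08) for x,y in ((193,65),(280,60),(245,503),(332,497))])
print('S walls tops', [S(x,y,.105) for x,y in((345,83),(300,150),(425,115),(385,175),(105,378),(160,320),(200,425),(250,370))])
E
python3 -c "
import cv2
a=cv2.imread('pics/top0.png')[75:180,420:480]
cv2.imwrite('pics/tm3.png',cv2.convertScaleAbs(cv2.resize(a,None,fx=5.7,fy=5.7,interpolation=4)[:, :],alpha=1.3))
cv2.imwrite('pics/tm3.png',cv2.convertScaleAbs(cv2.resize(a,None,fx=5.7,fy=5.7,interpolation=4),alpha=1.4))
"
```

```text
base T 7.219665857756666 [ 0.6582 -0.1576  0.008 ] [ 0.4846 -0.1796  0.008 ]
base S 7.631128041764451 [ 0.6572 -0.1554  0.008 ] [ 0.4863 -0.1783  0.008 ]
wall outer right T 6.933993034095077
wall outer left T 6.420783342942757
right end flares [ 0.6787 -0.2173  0.105 ] [ 0.6371 -0.2222  0.105 ] [ 0.5188 -0.237   0.105 ] [ 0.4778 -0.2417  0.105 ]
left end flares [ 0.6646 -0.1592  0.105 ] [ 0.6314 -0.1649  0.105 ] [ 0.5043 -0.179   0.105 ] [ 0.4693 -0.1834  0.105 ]
plate edges [np.float64(8.136631318752517), np.float64(4.754411450947366)]
lip back edges [array([ 0.674, -0.176,  0.08 ]), array([ 0.6781, -0.2162,  0.08  ]), array([ 0.474 , -0.1992,  0.08  ]), array([ 0.478 , -0.2387,  0.08  ])]
S walls tops [array([ 0.4863, -0.2328,  0.105 ]), array([ 0.5322, -0.2218,  0.105 ]), array([ 0.4804, -0.1843,  0.105 ]), array([ 0.5212, -0.1753,  0.105 ]), array([ 0.6852, -0.2043,  0.105 ]), array([ 0.6469, -0.2063,  0.105 ]), array([ 0.6799, -0.1487,  0.105 ]), array([ 0.6447, -0.1506,  0.105 ])]
```

View pics/tm3.png

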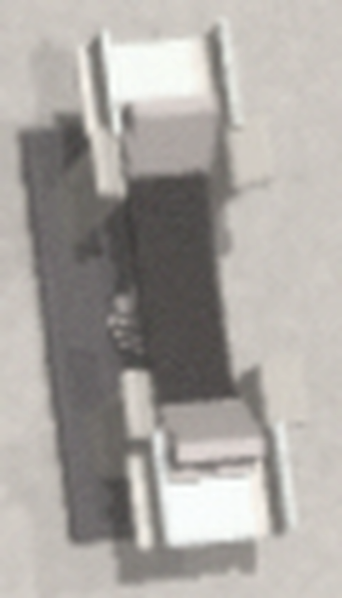

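```bash
python3 - <<'E'
from h import *
np.set_printoptions(precision=4,suppress=True)
print(tri(('top',(61,208)),('scene',(533,252))),tri(('top',(370,27)),('scene',(209,274))))
E
cat > rel.py <<'E'
import sys
from h import *
from scipy.spatial.transform import Rotation as Ro
def rel(x,y,z,ydeg):
    s=status.get_state(); R=Ro.from_quat(s['tcp_rot'])
    yd=np.radians(ydeg); yv=np.array([np.cos(yd),np.sin(yd),0]); zv=np.array([0,0,-1.]); xv=np.cross(yv,zv)
    T=Ro.from_matrix(np.c_[xv,yv,zv])
    d=R.inv().apply(np.array([x,y,z])-s['tool_pos'])/.025
    dT=T.inv().apply(np.array([x,y,z])-s['tool_pos'])/.025
    rv=np.degrees((R.inv()*T).as_rotvec())/8
    print('t',round(s['time'],2),'pos',s['tool_pos'].round(4),'F',s['force'].round(1),'w',round(s['gripper_width'],4),'yang',np.degrees(np.arctan2(R.as_matrix()[1,1],R.as_matrix()[0,1])).round(2))
    print('lin(cur axes)',d.round(3),'lin(target axes)',dT.round(3),'turn',rv.round(3))
rel(*map(float,sys.argv[1:]))
E
python3 rel.py .6115 .2855 .3 100.2; python3 rel.py .46 .2728 .3 101.2
```

```text
(array([0.3594, 0.6242, 0.1637]), np.float64(0.005944605690987854)) (array([ 0.8028, -0.0203,  0.0742]), np.float64(0.0016618147097918106))
t 0.6 pos [0.2422 0.6032 0.4047] F [-0.5 -0.4 -1.3] w 0.0883 yang 68.13
lin(cur axes) [-18.444  -6.29    4.189] lin(target axes) [-12.289 -15.123   4.189] turn [ 0.     0.    -4.009]
t 0.6 pos [0.2422 0.6032 0.4047] F [-0.5 -0.4 -1.3] w 0.0883 yang 68.13
lin(cur axes) [-13.009  -9.019   4.189] lin(target axes) [ -5.98  -14.657   4.189] turn [ 0.     0.    -4.134]
```

Emit:
apply_moves --targets '[{"linear": [-1,-0.35,0]},{"linear": [-1,-0.35,0]},{"linear": [-1,-0.35,0]},{"linear": [-1,-0.35,0]},{"linear": [-1,-0.35,0]},{"linear": [-1,-0.35,0]},{"linear": [-1,-0.35,0]},{"linear": [-1,-0.35,0]},{"linear": [-1,-0.35,0]},{"linear": [-1,-0.35,0.3]},{"linear": [-1,-0.35,0.3]},{"linear": [-1,-0.35,0.3]},{"linear": [-1,-0.35,0.3]},{"linear": [-1,-0.35,0.3]},{"linear": [-1,-0.35,0.3]},{"linear": [0,0,0.3],"turn": [0,0,-1]},{"linear": [0,0,0.3],"turn": [0,0,-1]},{"linear": [0,0,0.3],"turn": [0,0,-1]},{"turn": [0,0,-1]},{"turn": [0,0,0]}]' --grip 88 --force 60

```text
schema error: expected keys linear, turn
```

```bash
python3 rel.py .6115 .2855 .25 100.2
```

```text
t 0.6 pos [0.2422 0.6032 0.4047] F [-0.5 -0.4 -1.3] w 0.0883 yang 68.13
lin(cur axes) [-18.443  -6.29    6.189] lin(target axes) [-12.289 -15.123   6.189] turn [ 0.     0.    -4.009]
```

Both keys are required in every row.

Emit:
apply_moves --targets '[{"linear": [-1,-0.35,0],"turn": [0,0,0]},{"linear": [-1,-0.35,0],"turn": [0,0,0]},{"linear": [-1,-0.35,0],"turn": [0,0,0]},{"linear": [-1,-0.35,0],"turn": [0,0,0]},{"linear": [-1,-0.35,0],"turn": [0,0,0]},{"linear": [-1,-0.35,0],"turn": [0,0,0]},{"linear": [-1,-0.35,0],"turn": [0,0,0]},{"linear": [-1,-0.35,0],"turn": [0,0,0]},{"linear": [-1,-0.35,0],"turn": [0,0,0]},{"linear": [-1,-0.35,0.3],"turn": [0,0,0]},{"linear": [-1,-0.35,0.3],"turn": [0,0,0]},{"linear": [-1,-0.35,0.3],"turn": [0,0,0]},{"linear": [-1,-0.35,0.3],"turn": [0,0,0]},{"linear": [-1,-0.35,0.3],"turn": [0,0,0]},{"linear": [-1,-0.35,0.3],"turn": [0,0,0]},{"linear": [0,0,0.5],"turn": [0,0,-1]},{"linear": [0,0,0.5],"turn": [0,0,-1]},{"linear": [0,0,0.5],"turn": [0,0,-1]},{"linear": [0,0,0.5],"turn": [0,0,-1]}]' --grip 88 --force 60

```text
time: 2.98
tool_pos: [0.5521, 0.3342, 0.3087]
tcp_rot: [-0.097, 0.995, 0.002, 0.002]
force: [-0.4, 0.3, 0.6]
gripper_width: 0.088
```

```bash
python3 rel.py .6115 .2855 .25 100.2
```

```text
t 2.98 pos [0.5521 0.3342 0.3087] F [-0.4  0.3  0.6] w 0.088 yang 101.16
lin(cur axes) [-1.944 -2.378  2.351] lin(target axes) [-1.995 -2.338  2.349] turn [0.022 0.035 0.12 ]
```

Emit:
apply_moves --targets '[{"linear": [-0.65,-0.8,0.6],"turn": [0,0,0.12]},{"linear": [-0.65,-0.8,0.6],"turn": [0,0,0]},{"linear": [-0.65,-0.8,0.6],"turn": [0,0,0]},{"linear": [0,0,0.4],"turn": [0,0,0]},{"linear": [0,0,0],"turn": [0,0,0]}]'

```text
time: 3.6
tool_pos: [0.6162, 0.2783, 0.2494]
tcp_rot: [-0.082, 0.997, 0.001, 0.002]
force: [0.1, 0.1, 0.6]
gripper_width: 0.0877
```

```bash
python3 rel.py .6115 .2855 .18 100.2
python3 - <<'E'
from h import *
for n,(x0,y0,w,h,s) in {'top':(190,50,150,120,5),'scene':(290,160,150,150,4)}.items():
    a=imaging.grab_frame(n); cv2.imwrite(f'pics/{n}1.png',cv2.resize(a[y0:y0+h,x0:x0+w],None,fx=s,fy=s,interpolation=2))
E
```

```text
t 3.6 pos [0.6162 0.2783 0.2494] F [0.1 0.1 0.6] w 0.0877 yang 99.38
lin(cur axes) [0.153 0.312 2.775] lin(target axes) [0.136 0.316 2.775] turn [ 0.007  0.032 -0.102]
```

View pics/top1.png

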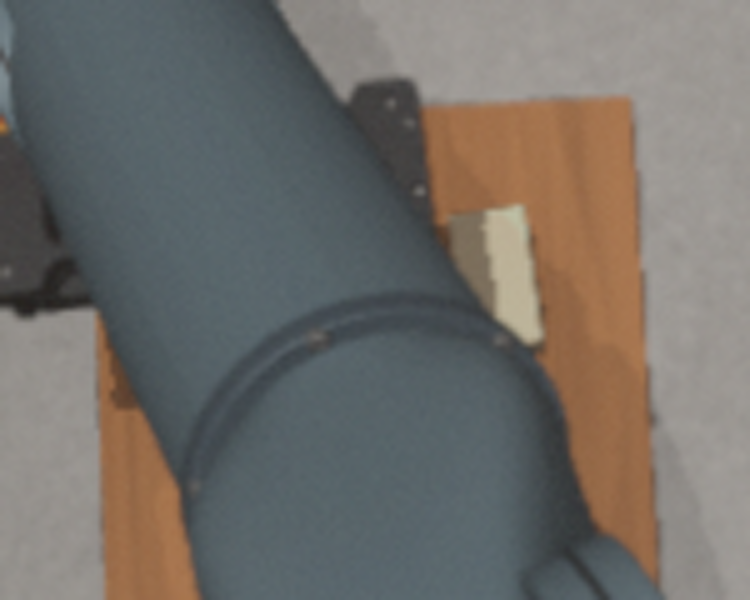

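View pics/scene1.png

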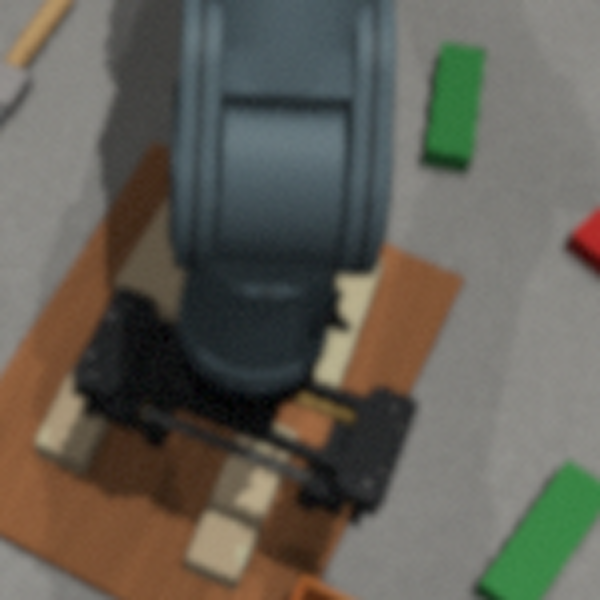

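The top view is blocked by the arm. The scene view shows the open fingers straddling the near slim bar, around crop (240,490), with the bystanders clear. Next I'll descend.

Emit:
apply_moves --targets '[{"linear": [0.15,0.3,0.4],"turn": [0,0,-0.1]},{"linear": [0,0,0.6],"turn": [0,0,0]},{"linear": [0,0,0.6],"turn": [0,0,0]},{"linear": [0,0,0.4],"turn": [0,0,0]},{"linear": [0,0,0],"turn": [0,0,0]},{"linear": [0,0,0],"turn": [0,0,0]}]'

```text
time: 4.45
tool_pos: [0.6101, 0.2886, 0.1976]
tcp_rot: [-0.091, 0.996, 0.002, 0.003]
force: [0.3, 0.7, -0.3]
gripper_width: 0.0879
```

```bash
python3 rel.py .6115 .2855 .18 100.2
```

```text
t 4.45 pos [0.6101 0.2886 0.1976] F [ 0.3  0.7 -0.3] w 0.0879 yang 100.48
lin(cur axes) [-0.029 -0.135  0.704] lin(target axes) [-0.034 -0.133  0.705] turn [0.019 0.046 0.035]
```

Emit:
apply_moves --targets '[{"linear": [0,-0.1,0.35],"turn": [0.02,0.05,0.03]},{"linear": [0,0,0.3],"turn": [0,0,0]},{"linear": [0,0,0],"turn": [0,0,0]},{"linear": [0,0,0],"turn": [0,0,0]}]'

```text
time: 4.95
tool_pos: [0.6111, 0.2858, 0.1809]
tcp_rot: [-0.089, 0.996, -0.0, 0.0]
force: [0.0, 0.7, -0.9]
gripper_width: 0.088
```

```bash
python3 rel.py .6115 .2855 .18 100.2
```

```text
t 4.95 pos [0.6111 0.2858 0.1809] F [ 0.   0.7 -0.9] w 0.088 yang 100.19
lin(cur axes) [-0.012 -0.012  0.037] lin(target axes) [-0.012 -0.012  0.037] turn [-0.001  0.001 -0.002]
```

Emit:
apply_moves --targets '[{"linear": [0,0,0],"turn": [0,0,0]},{"linear": [0,0,0],"turn": [0,0,0]},{"linear": [0,0,0],"turn": [0,0,0]},{"linear": [0,0,0],"turn": [0,0,0]},{"linear": [0,0,0],"turn": [0,0,0]},{"linear": [0,0,0],"turn": [0,0,0]}]' --grip 20 --force 60

```text
time: 5.7
tool_pos: [0.6114, 0.286, 0.1817]
tcp_rot: [-0.089, 0.996, 0.0, 0.001]
force: [0.3, -0.9, -0.1]
gripper_width: 0.0355
```

```bash
python3 rel.py .576 -.208 .27 97.3
```

```text
t 5.7 pos [0.6114 0.286  0.1817] F [ 0.3 -0.9 -0.1] w 0.0355 yang 100.19
lin(cur axes) [  4.885 -19.197  -3.544] lin(target axes) [  3.914 -19.42   -3.534] turn [0.002 0.009 0.362]
```

Emit:
apply_moves --targets '[{"linear": [0,0,-0.8],"turn": [0,0,0]},{"linear": [0,0,-1],"turn": [0,0,0]},{"linear": [0,-0.5,-1],"turn": [0,0,0]},{"linear": [0.25,-1,-1],"turn": [0,0,0]},{"linear": [0.25,-1,-0.5],"turn": [0,0,0]},{"linear": [0.25,-1,0],"turn": [0,0,0]},{"linear": [0.25,-1,0],"turn": [0,0,0]},{"linear": [0.25,-1,0],"turn": [0,0,0]},{"linear": [0.25,-1,0],"turn": [0,0,0]},{"linear": [0.25,-1,0],"turn": [0,0,0]},{"linear": [0.25,-1,0],"turn": [0,0,0]},{"linear": [0.25,-1,0],"turn": [0,0,0]},{"linear": [0.25,-1,0],"turn": [0,0,0]},{"linear": [0.25,-1,0],"turn": [0,0,0]},{"linear": [0.25,-1,0],"turn": [0,0,0]},{"linear": [0.25,-1,0],"turn": [0,0,0]},{"linear": [0,-0.5,0],"turn": [0,0,0]},{"linear": [0,0,0],"turn": [0,0,0]}]'

```text
time: 7.95
tool_pos: [0.587, -0.0932, 0.3001]
tcp_rot: [-0.086, 0.996, -0.0, -0.0]
force: [0.3, 1.0, -2.1]
gripper_width: 0.0357
```

```bash
python3 rel.py .576 -.208 .29 97.3
```

```text
t 7.95 pos [ 0.587  -0.0932  0.3001] F [ 0.3  1.  -2.1] w 0.0357 yang 99.88
lin(cur axes) [ 1.219 -4.447  0.405] lin(target axes) [ 1.018 -4.498  0.402] turn [-0.002 -0.004  0.322]
```

Emit:
apply_moves --targets '[{"linear": [0.25,-1,0],"turn": [0,0,0.3]},{"linear": [0.25,-1,0],"turn": [0,0,0]},{"linear": [0.25,-1,0],"turn": [0,0,0]},{"linear": [0.25,-1,0],"turn": [0,0,0]},{"linear": [0,-0.6,0],"turn": [0,0,0]},{"linear": [0,0,0],"turn": [0,0,0]},{"linear": [0,0,0],"turn": [0,0,0]}]'

```text
time: 8.82
tool_pos: [0.5784, -0.2131, 0.2998]
tcp_rot: [-0.064, 0.998, 0.001, -0.0]
force: [0.1, 0.4, -1.4]
gripper_width: 0.0354
```

```bash
python3 rel.py .576 -.208 .28 97.3
```

```text
t 8.82 pos [ 0.5784 -0.2131  0.2998] F [ 0.1  0.4 -1.4] w 0.0354 yang 97.36
lin(cur axes) [0.067 0.213 0.794] lin(target axes) [0.068 0.214 0.793] turn [ 0.011 -0.003  0.007]
```

Emit:
apply_moves --targets '[{"linear": [0.07,0.21,0.4],"turn": [0.01,0,0]},{"linear": [0,0,0],"turn": [0,0,0]},{"linear": [0,0,0],"turn": [0,0,0]}]'

```text
time: 9.2
tool_pos: [0.5762, -0.2048, 0.2888]
tcp_rot: [-0.066, 0.998, 0.001, -0.0]
force: [0.1, -0.5, -1.5]
gripper_width: 0.0355
```

```bash
python3 rel.py .576 -.208 .27 97.3
python3 - <<'E'
from h import *
for n,(x0,y0,w,h,s) in {'top':(390,60,130,120,5),'scene':(150,110,130,130,4.6)}.items():
    a=imaging.grab_frame(n); cv2.imwrite(f'pics/{n}2r.png',a);cv2.imwrite(f'pics/{n}2.png',cv2.resize(a[y0:y0+h,x0:x0+w],None,fx=s,fy=s,interpolation=2))
E
```

```text
t 9.2 pos [ 0.5762 -0.2048  0.2888] F [ 0.1 -0.5 -1.5] w 0.0355 yang 97.57
lin(cur axes) [ 0.023 -0.128  0.751] lin(target axes) [ 0.023 -0.127  0.751] turn [ 0.013 -0.006  0.034]
```

View pics/top2.png

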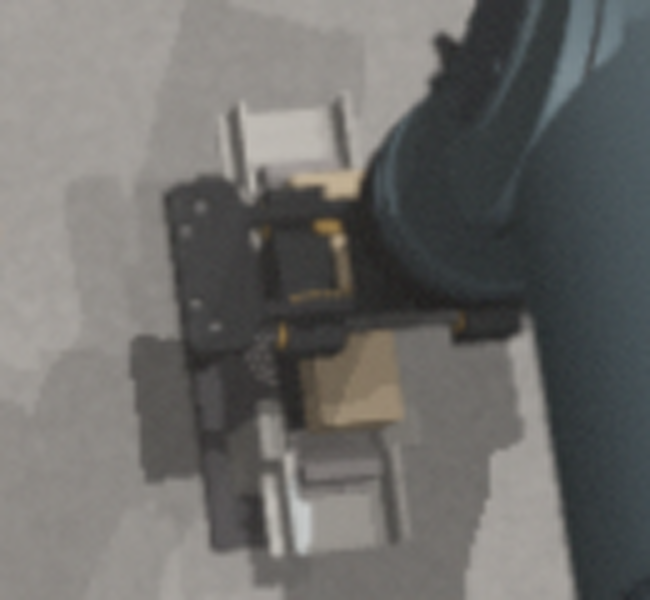

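View pics/scene2.png

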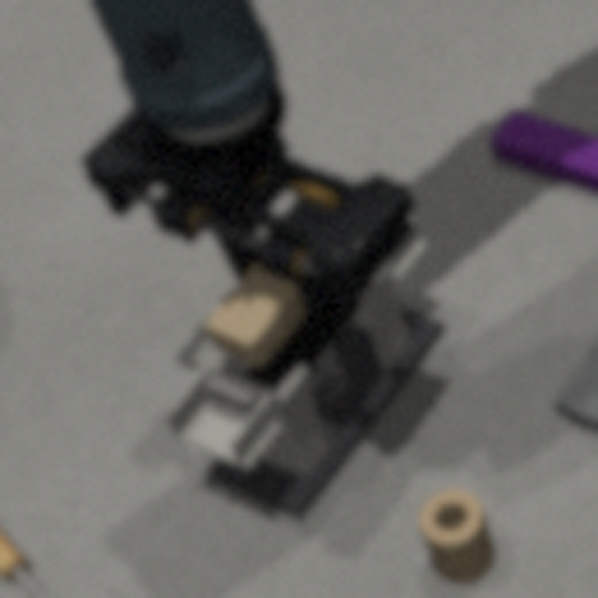

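```bash
cat > ov.py <<'E'
from h import *
import sys
from scipy.spatial.transform import Rotation as Ro
def ov(tag,out,m,yaw,bar=None,off=.1577):
    s=status.get_state()
    for nm,(x0,y0,w,h,sc) in {'top':(400,70,90,110,5.4),'scene':(160,130,100,110,5.4)}.items():
        a=cv2.imread(f'pics/{nm}{tag}r.png')[y0:y0+h,x0:x0+w]
        a=cv2.resize(a,None,fx=sc,fy=sc,interpolation=2)
        def q(P): 
            p=proj(nm,P);return tuple(int(round((p[i]-(x0,y0)[i]+.5)*sc-.5)) for i in(0,1))
        th=np.radians(yaw);c=np.array([np.cos(th),np.sin(th),0]);n=np.array([-c[1],c[0],0])
        g=lambda u,v,w:q(np.array(m)+c*u+n*v+[0,0,w])
        for sg in(1,-1):
            cv2.line(a,g(sg*.046,-.015,0),g(sg*.046,.015,0),(0,0,255),1)
            cv2.line(a,g(sg*.0645,-.015,.022),g(sg*.0645,.015,.022),(0,255,0),1)
        if bar is not False:
            R=Ro.from_quat(s['tcp_rot']).as_matrix();o=s['tool_pos']+R@[0,0,off]
            b=lambda u,v,w:q(o+R@np.array([u,v,w]))
            for w in(-.012,.012):
                pts=[b(.055,.018,w),b(.055,-.018,w),b(-.055,-.018,w),b(-.055,.018,w)]
                cv2.polylines(a,[np.array(pts)],True,(255,0,255) if w<0 else (255,255,0),1)
        cv2.imwrite(f'pics/{nm}{out}.png',a)
E
python3 -c "
from ov import *
ov('2','2o',(.576,-.208,.08),7.3)"
```

```text
(no output)
```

View pics/top2o.png

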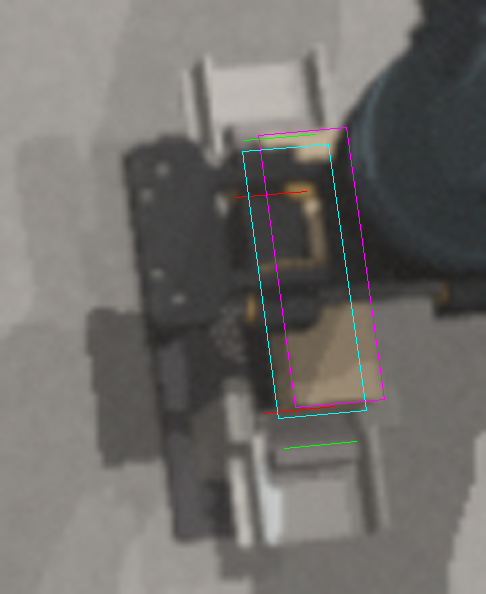

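View pics/scene2o.png

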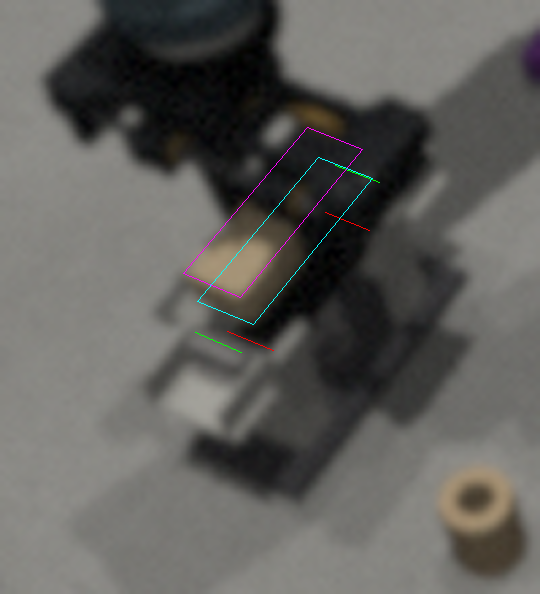

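The top overlay shows the bar in hand where the robot predicts, within about 1 px. The magazine lips lie under it, around (.576, -.209).

Emit:
apply_moves --targets '[{"linear": [0.02,-0.16,0.3],"turn": [0.01,0,0.03]},{"linear": [0,0,0.3],"turn": [0,0,0]},{"linear": [0,0,0.1],"turn": [0,0,0]},{"linear": [0,0,0],"turn": [0,0,0]},{"linear": [0,0,0],"turn": [0,0,0]}]'

```text
time: 9.93
tool_pos: [0.5761, -0.2097, 0.2699]
tcp_rot: [-0.063, 0.998, 0.0, -0.001]
force: [-0.4, -0.7, -2.3]
gripper_width: 0.0354
```

```bash
python3 rel.py .576 -.209 .22 97.3
python3 - <<'E'
from ov import *
for n in('top','scene'): cv2.imwrite(f'pics/{n}3r.png',imaging.grab_frame(n))
ov('3','3o',(.576,-.209,.08),7.3)
E
```

```text
t 9.93 pos [ 0.5761 -0.2097  0.2699] F [-0.4 -0.7 -2.3] w 0.0354 yang 97.26
lin(cur axes) [-0.003  0.028  1.996] lin(target axes) [-1.000e-03  2.800e-02  1.996e+00] turn [ 0.001 -0.008 -0.005]
```

View pics/top3o.png

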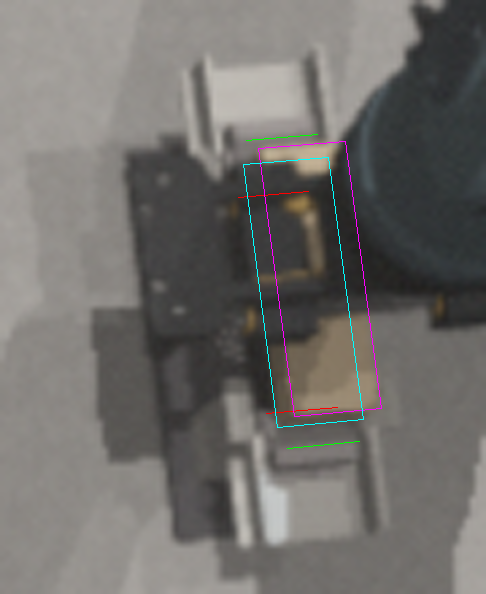

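View pics/scene3o.png

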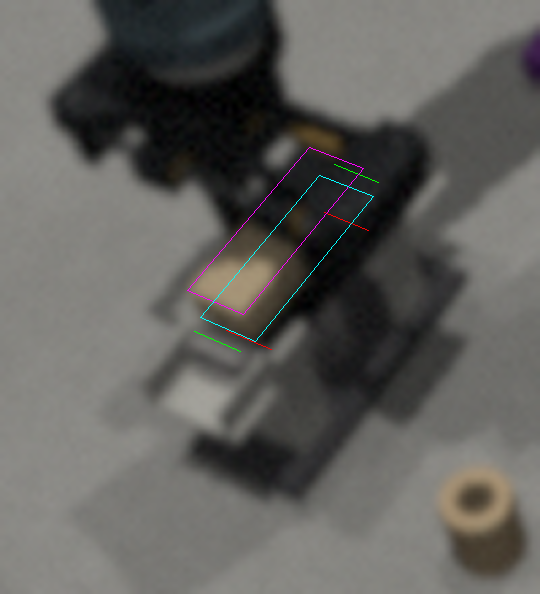

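Emit:
apply_moves --targets '[{"linear": [0,0.03,0.3],"turn": [0,0,0]},{"linear": [0,0,0.2],"turn": [0,0,0]},{"linear": [0,0,0],"turn": [0,0,0]},{"linear": [0,0,0],"turn": [0,0,0]}]'

```text
time: 10.52
tool_pos: [0.5768, -0.209, 0.2579]
tcp_rot: [-0.063, 0.998, -0.0, 0.001]
force: [-1.1, -0.9, 1.3]
gripper_width: 0.0353
```

```bash
python3 rel.py .576 -.209 .22 97.3; python3 -c "
from bench import status;s=status.get_state();print(s['force'],s['moment'])"
```

```text
t 10.53 pos [ 0.5768 -0.209   0.2579] F [-1.1 -0.9  1.3] w 0.0353 yang 97.28
lin(cur axes) [0.035 0.006 1.515] lin(target axes) [0.033 0.005 1.515] turn [-0.007  0.012 -0.003]
[-1.10017278 -0.85501562  1.29577593] [ 0.06034762 -0.00263267 -0.00248408]
```

Emit:
apply_moves --targets '[{"linear": [0,0,0.3],"turn": [0,0,0]},{"linear": [0,0,0.3],"turn": [0,0,0]},{"linear": [0,0,0],"turn": [0,0,0]}]'

```text
time: 10.9
tool_pos: [0.5777, -0.2092, 0.2436]
tcp_rot: [-0.064, 0.998, -0.001, 0.002]
force: [0.4, 0.4, -0.5]
gripper_width: 0.0354
```

```bash
python3 rel.py .576 -.209 .22 97.3; python3 -c "
from bench import status;s=status.get_state();print(s['force'],s['moment'])"
```

```text
t 10.9 pos [ 0.5777 -0.2092  0.2436] F [ 0.4  0.4 -0.5] w 0.0354 yang 97.28
lin(cur axes) [0.07  0.017 0.943] lin(target axes) [0.067 0.015 0.943] turn [-0.014  0.03  -0.002]
[ 0.44214119  0.4438598  -0.45499541] [ 0.0431217  -0.02222225  0.00754589]
```

Run:
```python
from ov import *
for n in('top','scene'): cv2.imwrite(f'pics/{n}4r.png',imaging.grab_frame(n))
ov('4','4o',(.576,-.209,.08),7.3)
```

```text
(no output)
```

View pics/top4o.png

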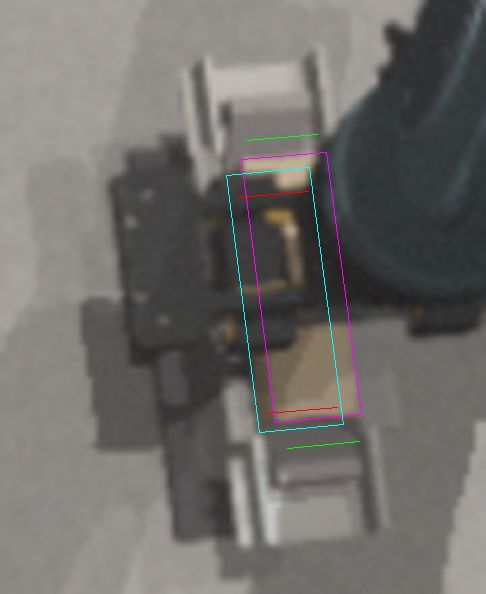

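View pics/scene4o.png

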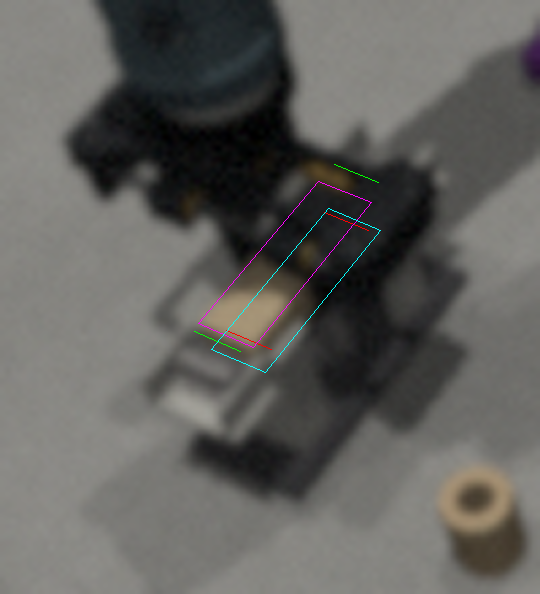

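Both views show the bar between the spread lips, with its top face still above them and within about 1 px of prediction. I'll keep pressing.

Emit:
apply_moves --targets '[{"linear": [0.05,0,0.3],"turn": [-0.01,0.03,0]},{"linear": [0,0,0.3],"turn": [0,0,0]},{"linear": [0,0,0.2],"turn": [0,0,0]},{"linear": [0,0,0],"turn": [0,0,0]},{"linear": [0,0,0],"turn": [0,0,0]}]'

```text
time: 11.62
tool_pos: [0.5773, -0.2093, 0.2234]
tcp_rot: [-0.063, 0.998, -0.0, 0.001]
force: [0.1, 0.6, 3.4]
gripper_width: 0.0354
```

```bash
python3 rel.py .576 -.209 .219 97.3
python3 - <<'E'
from ov import *
for n in('top','scene'): cv2.imwrite(f'pics/{n}5r.png',imaging.grab_frame(n))
ov('5','5o',(.576,-.209,.08),7.3)
E
```

```text
t 11.62 pos [ 0.5773 -0.2093  0.2234] F [0.1 0.6 3.4] w 0.0354 yang 97.28
lin(cur axes) [0.052 0.021 0.176] lin(target axes) [0.051 0.021 0.176] turn [-0.008  0.016 -0.003]
```

View pics/top5o.png

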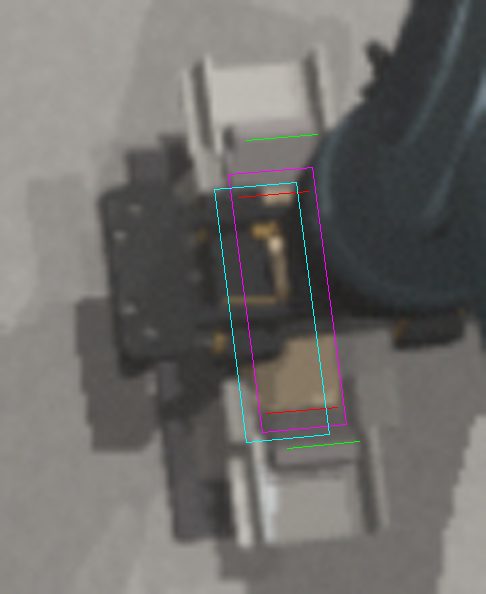

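View pics/scene5o.png

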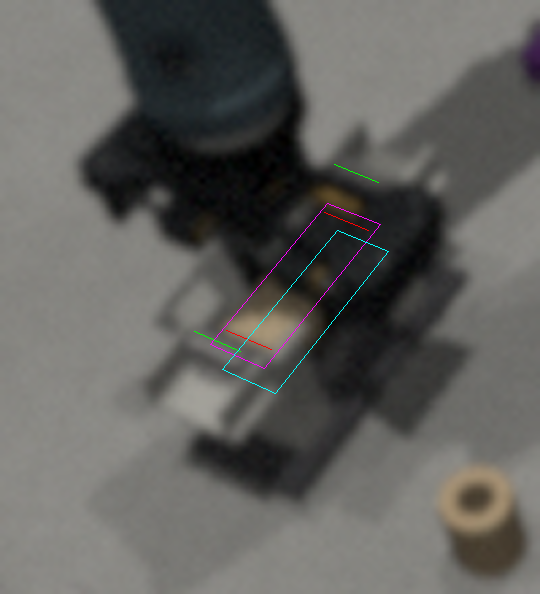

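Both lips have snapped over the bar ends: the top view shows clay cut off at the red tip lines. I'll go slightly deeper and release.

Emit:
apply_moves --targets '[{"linear": [0,0,0.18],"turn": [0,0,0]},{"linear": [0,0,0],"turn": [0,0,0]},{"linear": [0,0,0],"turn": [0,0,0]}]'

```text
time: 12.1
tool_pos: [0.5773, -0.2093, 0.2189]
tcp_rot: [-0.063, 0.998, -0.0, 0.001]
force: [-0.1, 0.4, 4.2]
gripper_width: 0.0357
```

Emit:
apply_moves --targets '[{"linear": [0,0,0],"turn": [0,0,0]},{"linear": [0,0,0],"turn": [0,0,0]},{"linear": [0,0,0],"turn": [0,0,0]},{"linear": [0,0,0],"turn": [0,0,0]}]' --grip 80

```text
time: 12.6
tool_pos: [0.5763, -0.2095, 0.2178]
tcp_rot: [-0.063, 0.998, -0.0, -0.0]
force: [0.4, 0.9, 0.2]
gripper_width: 0.0733
```

Emit:
apply_moves --targets '[{"linear": [0,0,-0.6],"turn": [0,0,0]},{"linear": [0,0,-1],"turn": [0,0,0]},{"linear": [0,0,-1],"turn": [0,0,0]},{"linear": [0,0.5,-1],"turn": [0,0,0]},{"linear": [0,1,-0.5],"turn": [0,0,0]},{"linear": [0,1,0],"turn": [0,0,0]},{"linear": [0,1,0],"turn": [0,0,0]},{"linear": [0,1,0],"turn": [0,0,0]},{"linear": [0.2,1,0],"turn": [0,0,0]},{"linear": [0.2,1,0],"turn": [0,0,0]},{"linear": [0.2,1,0],"turn": [0,0,0]},{"linear": [0.2,1,0],"turn": [0,0,0]},{"linear": [0.2,1,0],"turn": [0,0,0]},{"linear": [0.2,1,0],"turn": [0,0,0]},{"linear": [0.2,1,0],"turn": [0,0,0]},{"linear": [0.2,1,0],"turn": [0,0,0]},{"linear": [0,0,0],"turn": [0,0,0]}]' --grip 88

```text
time: 14.72
tool_pos: [0.4964, 0.1044, 0.3405]
tcp_rot: [-0.063, 0.998, -0.001, 0.01]
force: [-0.1, -0.8, 0.3]
gripper_width: 0.0878
```

```bash
python3 rel.py .46 .2725 .25 101.3
python3 - <<'E'
from ov import *
for n in('top','scene'): cv2.imwrite(f'pics/{n}6r.png',imaging.grab_frame(n))
ov('6','6o',(.576,-.209,.08),7.3,False)
E
```

```text
t 14.72 pos [0.4964 0.1044 0.3405] F [-0.1 -0.8  0.3] w 0.0878 yang 97.18
lin(cur axes) [0.673 6.866 3.58 ] lin(target axes) [0.112 6.877 3.618] turn [-0.033  0.134 -0.514]
```

View pics/top6o.png

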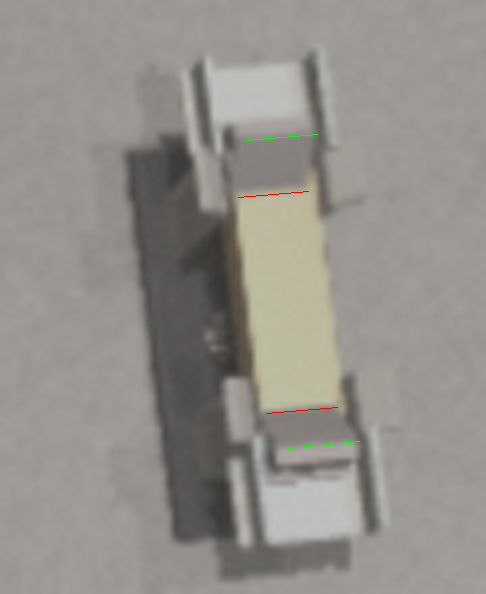

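View pics/top6r.png

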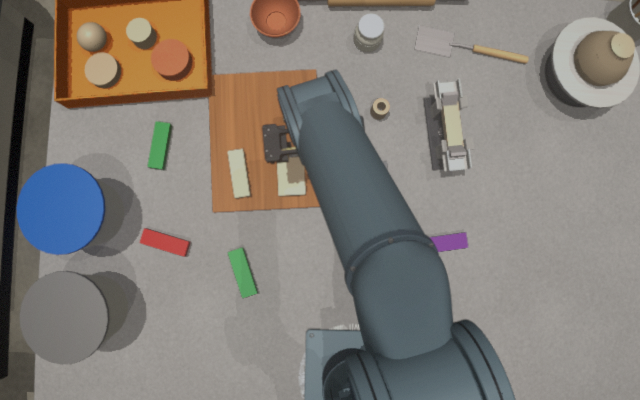

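View pics/scene6o.png

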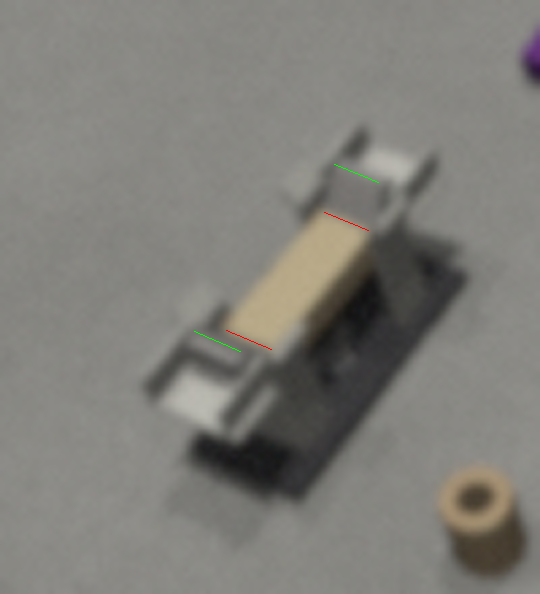

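The first bar lies flat beneath both lips; its clay ends at the red tip lines in both views. The remaining slim bar is at top (238,173), left of the wide piece at (291,178).

Emit:
apply_moves --targets '[{"linear": [0.1,1,0.4],"turn": [0,0.13,-0.5]},{"linear": [0,1,0.4],"turn": [0,0,0]},{"linear": [0,1,0.4],"turn": [0,0,0]},{"linear": [0,1,0.4],"turn": [0,0,0]},{"linear": [0,1,0.4],"turn": [0,0,0]},{"linear": [0,1,0.4],"turn": [0,0,0]},{"linear": [0,0.6,0.4],"turn": [0,0,0]},{"linear": [0,0,0],"turn": [0,0,0]},{"linear": [0,0,0],"turn": [0,0,0]}]'

```text
time: 15.95
tool_pos: [0.4631, 0.2692, 0.2633]
tcp_rot: [-0.102, 0.995, -0.004, -0.003]
force: [-0.9, -0.5, -0.5]
gripper_width: 0.0881
```

```bash
python3 rel.py .46 .2725 .18 101.3
```

```text
t 15.95 pos [0.4631 0.2692 0.2633] F [-0.9 -0.5 -0.5] w 0.0881 yang 101.71
lin(cur axes) [0.071 0.177 3.33 ] lin(target axes) [0.096 0.152 3.33 ] turn [-0.052 -0.05   0.051]
```

Emit:
apply_moves --targets '[{"linear": [0.09,0.15,0.4],"turn": [-0.05,-0.05,0.05]},{"linear": [0,0,0.7],"turn": [0,0,0]},{"linear": [0,0,0.7],"turn": [0,0,0]},{"linear": [0,0,0.5],"turn": [0,0,0]},{"linear": [0,0,0],"turn": [0,0,0]},{"linear": [0,0,0],"turn": [0,0,0]}]'

```text
time: 16.7
tool_pos: [0.4607, 0.2701, 0.2014]
tcp_rot: [-0.097, 0.995, -0.001, -0.0]
force: [-0.0, 0.4, 0.5]
gripper_width: 0.0877
```

```bash
python3 rel.py .46 .2725 .181 101.3
```

```text
t 16.7 pos [0.4607 0.2701 0.2014] F [-0.   0.4  0.5] w 0.0877 yang 101.09
lin(cur axes) [0.008 0.102 0.815] lin(target axes) [0.008 0.101 0.815] turn [-0.009 -0.001 -0.027]
```

Emit:
apply_moves --targets '[{"linear": [0,0.1,0.4],"turn": [0,0,-0.02]},{"linear": [0,0,0.38],"turn": [0,0,0]},{"linear": [0,0,0],"turn": [0,0,0]},{"linear": [0,0,0],"turn": [0,0,0]}]'

```text
time: 17.2
tool_pos: [0.4605, 0.2731, 0.1812]
tcp_rot: [-0.098, 0.995, -0.0, 0.001]
force: [-0.2, -0.9, 0.1]
gripper_width: 0.0877
```

```bash
python3 rel.py .46 .2725 .181 101.3
```

```text
t 17.2 pos [0.4605 0.2731 0.1812] F [-0.2 -0.9  0.1] w 0.0877 yang 101.27
lin(cur axes) [ 0.024 -0.019  0.008] lin(target axes) [ 0.024 -0.019  0.008] turn [-0.004  0.009 -0.003]
```

Emit:
apply_moves --targets '[{"linear": [0,0,0],"turn": [0,0,0]},{"linear": [0,0,0],"turn": [0,0,0]},{"linear": [0,0,0],"turn": [0,0,0]},{"linear": [0,0,0],"turn": [0,0,0]},{"linear": [0,0,0],"turn": [0,0,0]},{"linear": [0,0,0],"turn": [0,0,0]}]' --grip 20 --force 60

```text
time: 17.95
tool_pos: [0.4608, 0.2731, 0.1819]
tcp_rot: [-0.098, 0.995, 0.0, 0.001]
force: [0.2, 0.6, -0.6]
gripper_width: 0.0355
```

```bash
python3 rel.py .576 -.209 .3 96.8
```

```text
t 17.95 pos [0.4608 0.2731 0.1819] F [ 0.2  0.6 -0.6] w 0.0355 yang 101.26
lin(cur axes) [ -0.764 -19.815  -4.72 ] lin(target axes) [ -2.293 -19.695  -4.725] turn [-0.001  0.017  0.558]
```

Emit:
apply_moves --targets '[{"linear": [0,0,-0.8],"turn": [0,0,0]},{"linear": [0,0,-1],"turn": [0,0,0]},{"linear": [0,-0.5,-1],"turn": [0,0,0]},{"linear": [0,-1,-1],"turn": [0,0,0]},{"linear": [0,-1,-0.7],"turn": [0,0,0.5]},{"linear": [-0.1,-1,0],"turn": [0,0,0]},{"linear": [-0.1,-1,0],"turn": [0,0,0]},{"linear": [-0.1,-1,0],"turn": [0,0,0]},{"linear": [-0.1,-1,0],"turn": [0,0,0]},{"linear": [-0.1,-1,0],"turn": [0,0,0]},{"linear": [-0.1,-1,0],"turn": [0,0,0]},{"linear": [-0.1,-1,0],"turn": [0,0,0]},{"linear": [-0.1,-1,0],"turn": [0,0,0]},{"linear": [-0.1,-1,0],"turn": [0,0,0]},{"linear": [-0.1,-1,0],"turn": [0,0,0]},{"linear": [-0.1,-1,0],"turn": [0,0,0]},{"linear": [-0.1,-0.7,0],"turn": [0,0,0]},{"linear": [0,0,0],"turn": [0,0,0]}]'

```text
time: 20.2
tool_pos: [0.5373, -0.0864, 0.2938]
tcp_rot: [-0.063, 0.998, -0.001, -0.005]
force: [0.3, 1.0, -1.4]
gripper_width: 0.0354
```

```bash
python3 rel.py .576 -.209 .295 96.8
```

```text
t 20.2 pos [ 0.5373 -0.0864  0.2938] F [ 0.3  1.  -1.4] w 0.0354 yang 97.24
lin(cur axes) [-0.919 -5.061 -0.049] lin(target axes) [-0.958 -5.053 -0.048] turn [-0.01  -0.066  0.055]
```

Emit:
apply_moves --targets '[{"linear": [-0.2,-1,0],"turn": [-0.01,-0.06,0.05]},{"linear": [-0.2,-1,0],"turn": [0,0,0]},{"linear": [-0.2,-1,0],"turn": [0,0,0]},{"linear": [-0.2,-1,0],"turn": [0,0,0]},{"linear": [-0.15,-0.8,0],"turn": [0,0,0]},{"linear": [0,0,0],"turn": [0,0,0]},{"linear": [0,0,0],"turn": [0,0,0]}]'

```text
time: 21.08
tool_pos: [0.5768, -0.1956, 0.292]
tcp_rot: [-0.065, 0.998, 0.004, -0.002]
force: [0.2, 0.6, -3.5]
gripper_width: 0.0353
```

```bash
python3 rel.py .576 -.209 .27 96.8
```

```text
t 21.07 pos [ 0.5768 -0.1956  0.292 ] F [ 0.2  0.6 -3.5] w 0.0353 yang 97.47
lin(cur axes) [ 0.099 -0.533  0.877] lin(target axes) [ 0.096 -0.527  0.881] turn [ 0.056 -0.024  0.084]
```

Emit:
apply_moves --targets '[{"linear": [0.1,-0.53,0.3],"turn": [0.05,-0.02,0.08]},{"linear": [0,0,0.3],"turn": [0,0,0]},{"linear": [0,0,0],"turn": [0,0,0]},{"linear": [0,0,0],"turn": [0,0,0]}]'

```text
time: 21.58
tool_pos: [0.5756, -0.2077, 0.2754]
tcp_rot: [-0.06, 0.998, 0.001, -0.001]
force: [-0.0, 0.1, -1.4]
gripper_width: 0.0355
```

```bash
python3 rel.py .576 -.209 .27 96.8
python3 - <<'E'
from ov import *
for n in('top','scene'): cv2.imwrite(f'pics/{n}7r.png',imaging.grab_frame(n))
ov('7','7o',(.576,-.209,.08),7.,None)
E
```

```text
t 21.57 pos [ 0.5756 -0.2077  0.2754] F [-0.   0.1 -1.4] w 0.0355 yang 96.93
lin(cur axes) [-0.011 -0.054  0.216] lin(target axes) [-0.011 -0.054  0.216] turn [ 0.013 -0.011  0.016]
```

View pics/top7o.png

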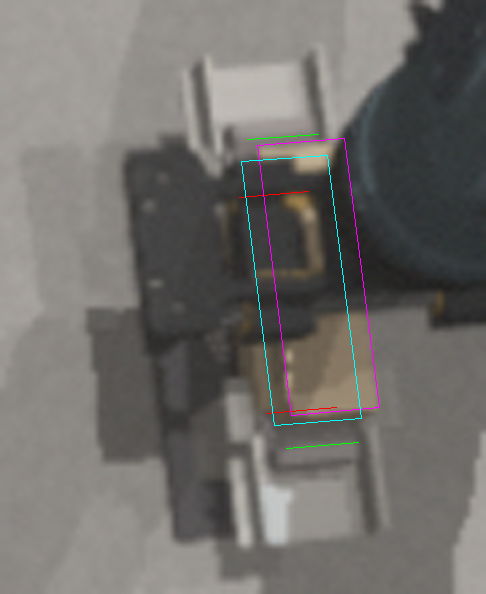

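View pics/scene7o.png

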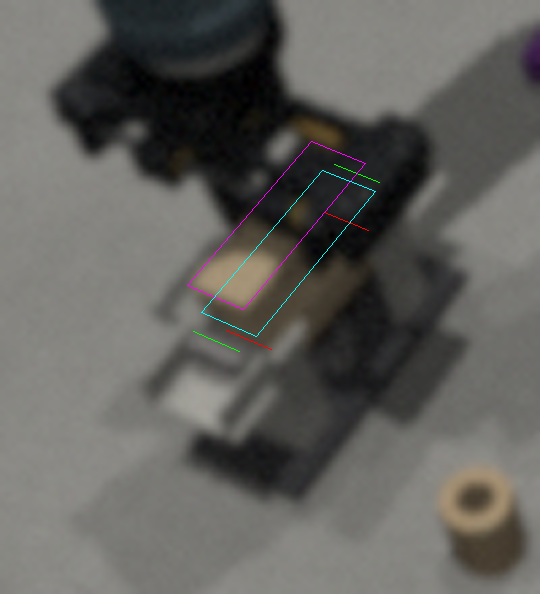

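Emit:
apply_moves --targets '[{"linear": [0,-0.05,0.3],"turn": [0.01,-0.01,0.01]},{"linear": [0,0,0.3],"turn": [0,0,0]},{"linear": [0,0,0.3],"turn": [0,0,0]},{"linear": [0,0,0],"turn": [0,0,0]}]'

```text
time: 22.18
tool_pos: [0.5775, -0.209, 0.2534]
tcp_rot: [-0.06, 0.998, -0.001, 0.003]
force: [-1.2, 0.4, -0.2]
gripper_width: 0.0353
```

```bash
python3 rel.py .576 -.209 .2185 96.9
```

```text
t 22.18 pos [ 0.5775 -0.209   0.2534] F [-1.2  0.4 -0.2] w 0.0353 yang 96.88
lin(cur axes) [0.065 0.009 1.396] lin(target axes) [0.058 0.007 1.396] turn [-0.01   0.036 -0.003]
```

Emit:
apply_moves --targets '[{"linear": [0.06,0,0.3],"turn": [-0.01,0.03,0]},{"linear": [0,0,0.3],"turn": [0,0,0]},{"linear": [0,0,0.3],"turn": [0,0,0]},{"linear": [0,0,0.3],"turn": [0,0,0]},{"linear": [0,0,0],"turn": [0,0,0]},{"linear": [0,0,0],"turn": [0,0,0]}]'

```text
time: 22.92
tool_pos: [0.577, -0.2092, 0.2229]
tcp_rot: [-0.06, 0.998, -0.0, 0.002]
force: [0.1, 0.1, 3.6]
gripper_width: 0.0354
```

```bash
python3 rel.py .576 -.209 .2185 96.9
```

```text
t 22.93 pos [ 0.577  -0.2092  0.2229] F [0.1 0.1 3.6] w 0.0354 yang 96.89
lin(cur axes) [0.04  0.014 0.174] lin(target axes) [0.039 0.014 0.174] turn [-0.005  0.022 -0.001]
```

Emit:
apply_moves --targets '[{"linear": [0,0,0.2],"turn": [0,0.02,0]},{"linear": [0,0,0],"turn": [0,0,0]},{"linear": [0,0,0],"turn": [0,0,0]}]'

```text
time: 23.3
tool_pos: [0.5773, -0.2092, 0.218]
tcp_rot: [-0.06, 0.998, -0.0, 0.001]
force: [-1.8, 0.0, 4.0]
gripper_width: 0.0357
```

```bash
python3 rel.py .576 -.209 .2185 96.9
python3 - <<'E'
from ov import *
for n in('top','scene'): cv2.imwrite(f'pics/{n}8r.png',imaging.grab_frame(n))
ov('8','8o',(.576,-.209,.08),7.,None)
E
```

```text
t 23.3 pos [ 0.5773 -0.2092  0.218 ] F [-1.8  0.   4. ] w 0.0357 yang 96.89
lin(cur axes) [ 0.052  0.013 -0.021] lin(target axes) [ 0.052  0.013 -0.021] turn [-0.007  0.008 -0.001]
```

View pics/top8o.png

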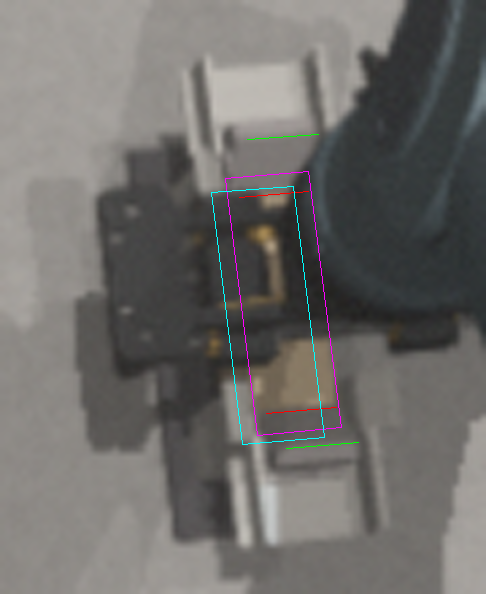

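View pics/scene8o.png

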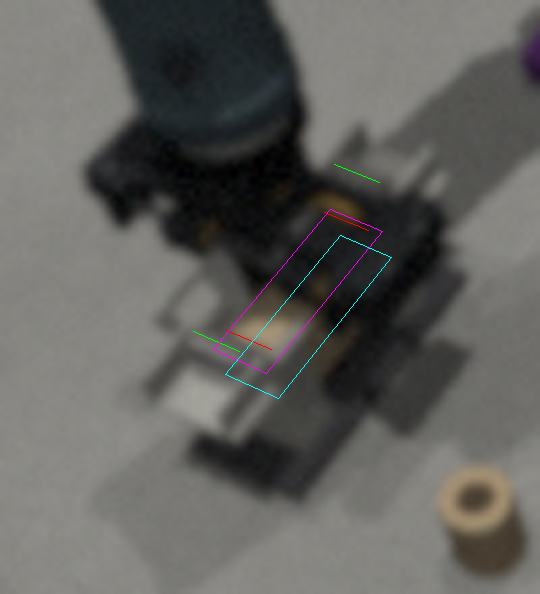

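The lips are back over the second bar, with the clay cut off at both tip lines. I'll release and retreat.

Emit:
apply_moves --targets '[{"linear": [0,0,0],"turn": [0,0,0]},{"linear": [0,0,0],"turn": [0,0,0]},{"linear": [0,0,0],"turn": [0,0,0]},{"linear": [0,0,0],"turn": [0,0,0]}]' --grip 80

```text
time: 23.9
tool_pos: [0.5765, -0.2092, 0.217]
tcp_rot: [-0.06, 0.998, -0.0, -0.0]
force: [0.7, 0.3, 0.7]
gripper_width: 0.0734
```

Emit:
apply_moves --targets '[{"linear": [0,0,-0.6],"turn": [0,0,0]},{"linear": [0,0,-1],"turn": [0,0,0]},{"linear": [0,0,-1],"turn": [0,0,0]},{"linear": [0,0.5,-1],"turn": [0,0,0]},{"linear": [0,1,-0.5],"turn": [0,0,0]},{"linear": [0,1,0],"turn": [0,0,0]},{"linear": [0,1,0],"turn": [0,0,0]},{"linear": [0,1,0],"turn": [0,0,0]},{"linear": [0,1,0],"turn": [0,0,0]},{"linear": [0,1,0],"turn": [0,0,0]},{"linear": [0,1,0],"turn": [0,0,0]},{"linear": [0,0,0],"turn": [0,0,0]},{"linear": [0,0,0],"turn": [0,0,0]}]'

```text
time: 25.52
tool_pos: [0.5549, -0.0195, 0.336]
tcp_rot: [-0.059, 0.998, -0.002, 0.006]
force: [0.4, 0.9, 0.0]
gripper_width: 0.08
```

```bash
python3 rel.py .576 -.209 .2185 96.9
python3 - <<'E'
from ov import *
for n in('top','scene'): cv2.imwrite(f'pics/{n}9r.png',imaging.grab_frame(n))
ov('9','9o',(.576,-.209,.08),7.,False)
E
```

```text
t 25.52 pos [ 0.5549 -0.0195  0.336 ] F [0.4 0.9 0. ] w 0.08 yang 96.74
lin(cur axes) [ 0.113 -7.604  4.738] lin(target axes) [ 0.075 -7.628  4.701] turn [-0.036  0.091 -0.02 ]
```

View pics/top9o.png

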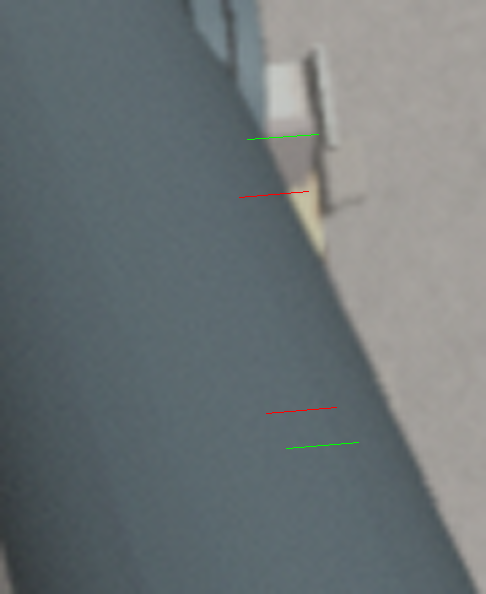

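View pics/scene9o.png

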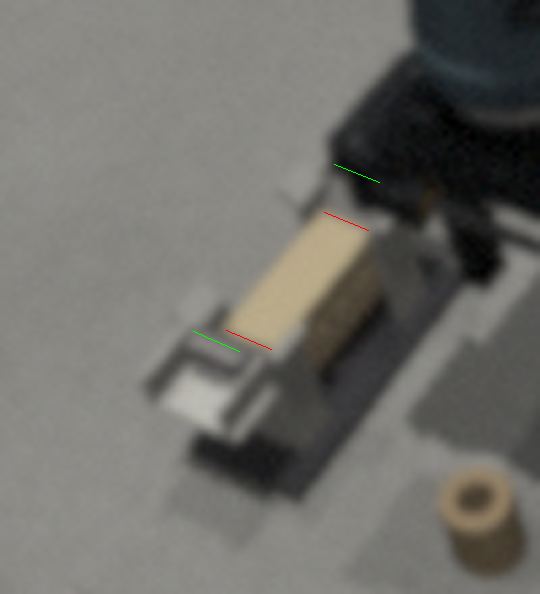

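Move further away for one clear look from the top.

Emit:
apply_moves --targets '[{"linear": [0,1,0],"turn": [0,0,0]},{"linear": [0,1,0],"turn": [0,0,0]},{"linear": [0,1,0],"turn": [0,0,0]},{"linear": [0,1,0],"turn": [0,0,0]},{"linear": [0,1,0],"turn": [0,0,0]},{"linear": [0,0,0],"turn": [0,0,0]}]'

```text
time: 26.38
tool_pos: [0.5421, 0.1005, 0.3351]
tcp_rot: [-0.053, 0.999, -0.004, 0.007]
force: [0.1, -0.5, -0.4]
gripper_width: 0.08
```

Run:
```python
from ov import *
for n in('top','scene'): cv2.imwrite(f'pics/{n}10r.png',imaging.grab_frame(n))
ov('10','10o',(.576,-.209,.08),7.,False)
a,b=cv2.imread('pics/top10o.png'),cv2.imread('pics/scene10o.png');h=590
cv2.imwrite('pics/both10.png',np.hstack([a[:580,:380],b[:580,120:500]]))
```

```text
(no output)
```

View pics/both10.png

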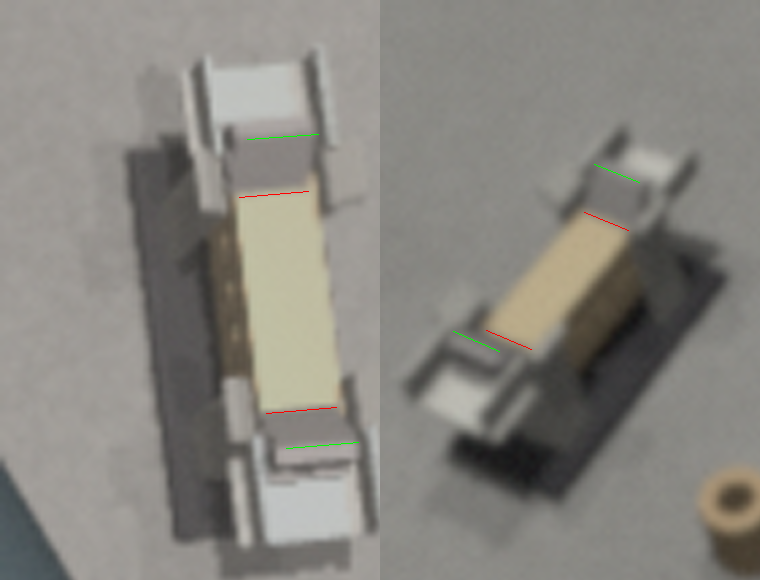

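Both views show two stacked bars, the upper one flat with both lips over its ends, and the seam between them visible on the side. I'll hand in.

```bash
python3 -c "
from bench import order; print(order.hand_in())"
```

```text
the job is handed in; nothing more can be done
None
```

Both test bars are loaded in the magazine, and I handed the job in at about 26.5 s of the 61 s allowed. No verdict was reported.

**What I did:** I found the two slim bars (110 x 36 mm) and left the short, wide and coloured look-alike pieces alone. I gripped each bar at mid-length and pressed it straight down until the lips snapped over. I then went roughly 6 mm below the lips, let go and backed off.

**Last checks:** With the gripper clear, the top and scene pictures both show the two bars stacked. The upper bar lies flat with a lip over each end, and the lip edges match my model of the magazine to within about 1 px.

**Checks that disagreed:**
- **Heights:** Points triangulated from the two cameras came out low compared with the text. The bar tops were 4–5 mm low and the mouth about 18 mm low. I used the text's heights and the top view for positions instead. The bar in the gripper confirmed this, appearing where predicted within about 1 px.
- **Force:** The upward push read only about 2–6 N at each stop, below the 10–20 N given for the lips. I only took readings between moves, so the peak was probably passed in between.

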